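Load the glue table and index it one click

TASK

Take the long eight-sided wooden handle out of the green parts bin and lay it in the empty cradle at the front of the round glue table. Then push the table round by one click, and no further, so that this handle stops under the slim glue nozzle (not on the lamp's side). The other three handles must stay in their cradles.

Things in the scene. Friction and masses are not known exactly. Their poses are not given: they have to be found in the camera images.
- turntable: Fixed base of the glue table, origin on the bench at the turning axis; z up, x points away from the table's front (front: its -x side, towards the robot), y to its left. It carries an aluminium disc, diameter 330, top 54 mm above the bench, with four black cradles in a cross and four upright steel posts midway between them. Disc or bin may be on either side of the bench.
- disc (a joint): Angle of the disc, rad: 0 at the start (a click position), positive counter-clockwise from above. Click positions lie every 1.571 rad both ways; it takes about 4 N at a post to leave one, and once past halfway it moves on gently into the next by itself.
- cradle_empty (a point): Centre of a handle lying in the empty cradle (turns with the disc): 95 mm from the axis, 27 above the disc's top; x is radial, along the handle (either way round). Each cradle: two supports 14 wide, 76 apart along the radius (62 free between them for fingers), flat floors 12 above the disc's top, flared cheeks 41 apart at the floor, 59 at their top 29 above the disc.
- cradle_left (a point): The same point of the cradle which is to the left of the empty one at the start, seen from the robot (turns with the disc).
- cradle_right (a point): The same point of the cradle which is to the right at the start (turns with the disc).
- cradle_far (a point): The same point of the cradle across the disc from the empty one (turns with the disc).
- post_left (a point): Top centre of the steel post that stands front left of the disc at the start (turns with the disc): diameter 16 mm, 50 mm tall above the disc's top, 150 mm from the axis. Two more such posts stand at the far side.
- post_right (a point): Top centre of the like post that stands front right at the start.
- nozzle_tip (a point): Tip of the slim white glue nozzle (fixed), 125 mm above the bench, over the left or the right cradle place; 10 thick up to 155 mm, 22 to 32 above. It hangs on an arm that runs back to a green tube stand 234 mm tall behind the disc. A like stand on the other side carries a wide white bell-shaped lamp (80 mm) behind the cradle place, underside 150 mm above the bench.
- handle: The handle to load, in the bin: light wood, octagonal, 30 mm across flats, 120 long with its last 14 mm a round tenon of 18; 70 g. Origin on its axis at mid length, x along it, tenon at +x. Also in the bin: a square bar 110 x 30 x 30, a slat 115 x 42 x 14, an octagonal stub 60 long and 36 thick, a thin stick 200 x 14 x 14.
- bin: Green open bin, 272 x 262 x 55 mm tall, floor and walls 5 mm; fixed. Origin centre of its underside.
- loaded_left: the same kind of octagonal wooden handle as handle, lying in the left cradle at the start; loose.
- loaded_right: the same kind of octagonal wooden handle as handle, lying in the right cradle at the start; loose.
- loaded_far: the same kind of octagonal wooden handle as handle, lying in the far cradle at the start; loose.

How it is judged:
By the outcome, as a careful person would: the job done as asked, in the order asked, and still so for the second after the job is handed in, with the robot touching nothing.
It also fails if it takes over 70 s, if anything falls off the work surface, if the arm or the gripper's body presses on something with over 40 N, if the wrist force passes 120 N, or if a joint passes its speed limit or range.

ROBOT

A 6-joint arm with a two-finger parallel gripper is mounted at the origin on the work surface. World frame = base frame: x ahead of the robot, y to its left, z up, the work surface at z = 0. Lengths are in m, angles in rad, forces in N, time in s.
With the tool pointing down it reaches from about 0.275 to 0.775 m from the base axis. Payload 14.6 kg.
Tool frame: the origin (TCP) lies at the very end of the fingers, on their centre line; the grasp point (between the pads) lies 19 mm behind it; x points along the fingers, z is the direction in which the jaws open and shut, and the axes are right-handed (so a half turn about x gives the same grasp; the last joint's range is limited). The gripper opens to 85 mm and grips with 20 to 120 N. Pads are 22 mm wide; open, the fingers measure 114 mm over their backs; the gripper's body (76 mm by 85 mm) begins 54 mm behind the grasp point. The pads swing forward as they close: fully open they stand 13 mm farther back than shut.
Start: joints at [-1.43, 0.263, -0.048, 1.259, 0, 1.415], TCP at [0.153, -0.502, 0.231] pointing down, gripper open.
Joint ranges: [-2.65, 2.65], [-0.89, 1.7], [-1.18, 1.37], [-2.13, 2.11], [-1.35, 1.29], [-3.14, 3.14]. Speed limits (rad/s): [1.89, 1.89, 2.57, 2.79, 3.14, 3.14].

INTERFACE

Orientations are given as a unit quaternion [x, y, z, w].
In Python, from plant import r gives the robot as it stands.
- The arm moves only by the tool apply_moves, never from a script. Its argument "rows" is a list of rows, each a list of 5 numbers: the finger opening in mm, from 0 to 85.4, then the shift along the tool's x, y, z in units of 25 mm (1.0 is 25 mm), then the turn about the tool's x in rad. A call has 1 to 20 rows; each row is the pose to reach, as a shift and turn from the pose measured when the call began, along the tool's axes at that moment; what a row does not reach only later rows make up. A row lasts 1/12 s, in which the tool goes at most 41.7 mm and 7.16 degrees, less where a joint would pass 70% of its speed; a pose out of reach is approached as far as the arm can. A call with a gripper value outside its range is refused whole. The fingers move at their own pace and stop on an object; "force" is the grip in N (left out, the last holds). Time passes only in rows, so rows that repeat a pose let the fingers close. It gives the time, the measured TCP pose, the force and the opening at its end, in the units of the state.
- r.get_state(): the state, without advancing time (a new reading comes with each control period).
- r.snapshot(name): name is "side" or "top"; returns a dict with "frame" (384x512x3 uint8, red, green, blue), "range_z" (384x512 float32, m along the optical axis (not along the pixel's ray), 0 where there is no reading), "camera_matrix" (3x3 intrinsics, pixels), "camera_from_world" (4x4, takes a point from world to camera coordinates). Camera axes: x right, y down, z forward; pixel columns grow to the right and rows downward; lengths in m; the calibration is good to about 2 mm. A picture is of the moment at which its call begins.
- r.hand_in(): hands the job in, once; it reports no verdict.
The state is a dict: "time": time; "joint_positions": joint angles; "qd": joint speeds; "effort": joint torques, N m; "ee_pos": TCP position; "orientation": TCP orientation; "contact_force": force on the tool from outside, world axes, zero at the start; "moment": the same for the moment, N m; "opening": finger opening in m.
Only numpy, scipy, OpenCV 4.12 (cv2) and the standard library are available. Lean on these libraries where they do the work, as an engineer would, in place of code of your own. Each camera call takes 0.05 s, during which the arm holds its last target. There are 200 camera calls.

## Working session

There is one attempt and no reset: what is moved stays moved. The work goes in short steps, Python scripts to look and compute and a tool call to move; the robot and the scene stay as the last step left them, time stands still between calls to the robot, and variables do not carry over. Pictures are saved under pics/ and viewed, about 8 in all and at most 12, crops included, and the job is handed in when it is done.

Besides the shell and the picture viewer there is one more tool, called after "Request:" as a command line: name --pt "numbers of a row" for each row, then --argument value for the rest. apply_moves: Moves the arm, as the interface text tells. Its arguments: {"type":"object","properties":{"rows":{"type":"array"},"force":{"type":"number"}},"required":["rows"]}

```bash
ls; mkdir -p pics
python3 - <<'E'
from plant import r
import cv2,numpy as np
for n in("top","side"):
    s=r.snapshot(n); cv2.imwrite(f"pics/{n}0.png",s["frame"][:,:,::-1])
    np.savez(f"pics/{n}0.npz",**s); print(n,s["camera_matrix"].tolist(),s["camera_from_world"].round(4).tolist())
print(r.get_state())
E
```

```text
pics
top [[460.229935906168, 0.0, 262.2246435803614], [0.0, 460.229935906168, 190.4423536049309], [0.0, 0.0, 1.0]] [[-0.0255, -0.9996, -0.0081, -0.0035], [-0.9916, 0.0263, -0.1268, 0.5583], [0.127, 0.0048, -0.9919, 1.033], [0.0, 0.0, 0.0, 1.0]]
side [[489.174361210633, 0.0, 258.6848935904007], [0.0, 489.174361210633, 197.50176522772713], [0.0, 0.0, 1.0]] [[-0.7795, -0.6261, -0.0217, 0.4203], [-0.3934, 0.5162, -0.7608, 0.3138], [0.4875, -0.5845, -0.6487, 1.0426], [0.0, 0.0, 0.0, 1.0]]
{'time': 0.1, 'joint_positions': array([-1.43029629e+00,  2.63437182e-01, -4.88617908e-02,  1.25940358e+00,
       -8.43264158e-06,  1.41549797e+00]), 'qd': array([ 0.00139313, -0.00099183,  0.00105596, -0.00012162, -0.00145459,
       -0.00124051]), 'effort': array([ 3.17923405e-03, -6.38578749e+01,  3.85062075e+01,  9.99175332e-03,
       -1.41955838e-04,  7.93637753e-06]), 'ee_pos': array([ 0.15299796, -0.50195389,  0.23089713]), 'orientation': array([ 0.42108721,  0.56844865, -0.42063494,  0.56799466]), 'contact_force': array([ 0.5344519 ,  0.56610353, -0.31925748]), 'moment': array([ 0.00587394,  0.01196398, -0.01014212]), 'opening': 0.08527024698207694}
```

View pics/top0.png

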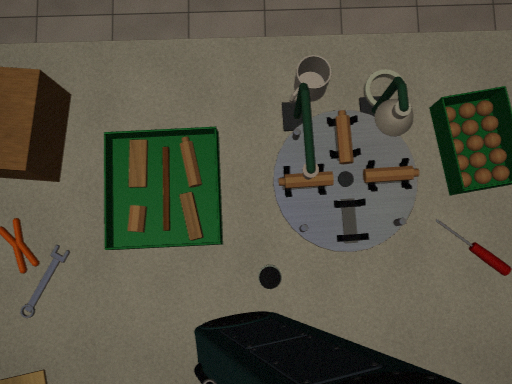

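View pics/side0.png

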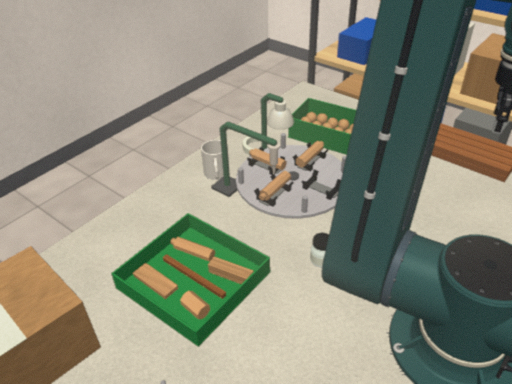

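The top view shows the bin on the left with two elongated candidates at (190,162) and (191,216). The nozzle is over the left cradle (311,172) and the lamp is on the right (395,115). The empty cradle is at the front (350,220), with front posts at (304,228) and (400,222). The side view shows the same layout. The disc must turn clockwise, which is -1.571.

```bash
cat > h.py <<'E'
import numpy as np,cv2
def cloud(s):
    K,T,d=s["camera_matrix"],s["camera_from_world"],s["range_z"]
    v,u=np.mgrid[:d.shape[0],:d.shape[1]]
    p=np.stack([(u-K[0,2])/K[0,0]*d,(v-K[1,2])/K[1,1]*d,d],-1)
    w=(p-T[:3,3])@T[:3,:3]; w[d==0]=np.nan
    return w
def ray(s,u,v,z):
    K,T=s["camera_matrix"],s["camera_from_world"]
    d=np.array([(u-K[0,2])/K[0,0],(v-K[1,2])/K[1,1],1])@T[:3,:3]; c=-T[:3,3]@T[:3,:3]
    return c+d*(z-c[2])/d[2]
def wood(s):
    h=cv2.cvtColor(s["frame"],cv2.COLOR_RGB2HSV)
    return cv2.inRange(h,(5,80,60),(22,255,255))
def parts(s,box,zmin=.008):
    w=cloud(s);m=wood(s);m[~((w[...,0]>box[0])&(w[...,0]<box[1])&(w[...,1]>box[2])&(w[...,1]<box[3])&(w[...,2]>zmin))]=0
    n,l,st,c=cv2.connectedComponentsWithStats(m)
    for i in range(1,n):
        if st[i,4]<60: continue
        q=w[l==i]; zt=np.percentile(q[:,2],90)
        vs,us=np.where(l==i); P=np.array([ray(s,a,b,zt-.006)[:2] for a,b in zip(us,vs)],np.float32)
        (cx,cy),(a,b),an=cv2.minAreaRect(P); bx=cv2.boxPoints(((cx,cy),(a,b),an))
        e=[bx[1]-bx[0],bx[2]-bx[1]]; e=max(e,key=np.linalg.norm)
        print("px",c[i].round(),"c",np.round((cx,cy),4),"top",zt.round(4),"LxW",np.round(sorted((a,b)),4),"ang",round(float(np.degrees(np.arctan2(e[1],e[0]))%180),1))
E
python3 - <<'E'
from h import *
for n in("top","side"):
    s=dict(np.load(f"pics/{n}0.npz")); print(n)
    w=cloud(s); 
    if n=="top":
        for uv in((160,190),(150,300),(111,190),(350,240),(304,228),(400,222),(345,179)): print(uv,w[uv[1],uv[0]].round(3))
        c=np.hstack([cv2.resize(s["frame"][120:255,100:225],None,fx=3,fy=3,interpolation=2),cv2.resize(s["frame"][120:255,265:425],None,fx=2.5,fy=3,interpolation=2)])
        cv2.imwrite("pics/crop1.png",c[:,:,::-1])
    parts(s,(.2,.75,-.4,.45))
    g=cv2.inRange(cv2.cvtColor(s["frame"],cv2.COLOR_RGB2HSV),(50,120,40),(75,255,255))>0
    for lo,hi in((.045,.065),(.0,.01)):
        q=w[g&(w[...,2]>lo)&(w[...,2]<hi)&(w[...,1]>.05)&(w[...,0]<.7)]
        print("bin",lo,len(q),cv2.minAreaRect(q[:,:2].astype(np.float32)),q[:,2].mean())
    # disc circle by boundary points at z ~ .054
    m=(abs(w[...,2]-.054)<.006)&(w[...,1]<.02)&(w[...,1]>-.4)&(w[...,0]<.8)
    m=m.astype(np.uint8); k,l,st,c=cv2.connectedComponentsWithStats(m); i=1+np.argmax(st[1:,4])
    q=w[l==i][:,:2].astype(np.float32); print("disc",cv2.minEnclosingCircle(q),st[i])
E
```

```text
top
(160, 190) [0.569 0.226 0.007]
(150, 300) [ 0.311  0.252 -0.006]
(111, 190) [0.571 0.339 0.02 ]
(350, 240) [ 0.438 -0.21   0.067]
(304, 228) [ 0.466 -0.106  0.104]
(400, 222) [ 0.473 -0.312  0.105]
(345, 179) [ 0.575 -0.206  0.065]
px [344. 137.] c [ 0.6691 -0.2027] top 0.0978 LxW [0.0322 0.1187] ang 2.3
px [190. 162.] c [0.634  0.1508] top 0.0371 LxW [0.0289 0.1184] ang 11.9
px [137. 163.] c [0.6348 0.2784] top 0.0221 LxW [0.0412 0.1116] ang 178.5
px [165. 189.] c [0.5736 0.211 ] top 0.0222 LxW [0.0119 0.1965] ang 0.1
px [390. 173.] c [ 0.5812 -0.3033] top 0.0978 LxW [0.0308 0.1234] ang 92.3
px [307. 180.] c [ 0.5732 -0.1152] top 0.0984 LxW [0.0312 0.1196] ang 91.7
px [190. 215.] c [0.5048 0.1497] top 0.0379 LxW [0.029  0.1091] ang 12.7
px [136. 218.] c [0.5012 0.2738] top 0.043 LxW [0.0353 0.0593] ang 174.3
bin 0.045 632 ((0.5687544941902161, 0.21316872537136078), (0.26863598823547363, 0.2614448666572571), 1.413469672203064) 0.05544659741978605
bin 0.0 7627 ((0.5711350440979004, 0.21620070934295654), (0.261452317237854, 0.24893087148666382), 1.3941479921340942) 0.00555937745801
[... 385 characters left out ...]
 LxW [0.0375 0.139 ] ang 93.8
px [213. 260.] c [0.5726 0.1618] top 0.036 LxW [0.0586 0.2343] ang 3.6
px [194. 276.] c [0.5729 0.214 ] top 0.0207 LxW [0.018  0.2031] ang 0.8
px [155. 280.] c [0.6351 0.2809] top 0.0206 LxW [0.0442 0.1219] ang 179.4
px [195. 304.] c [0.495  0.2838] top 0.0417 LxW [0.0393 0.0798] ang 175.0
bin 0.045 1005 ((0.5678078532218933, 0.21749785542488098), (0.27056536078453064, 0.2614138722419739), 1.4273960590362549) 0.051681148128841406
bin 0.0 3818 ((0.5678116083145142, 0.21645323932170868), (0.2686000168323517, 0.2623617649078369), 1.4868377447128296) 0.004812306605396275
disc ((0.577579140663147, -0.20443367958068848), 0.16768981516361237) [ 236  145  107   73 4144]
```

View pics/crop1.png

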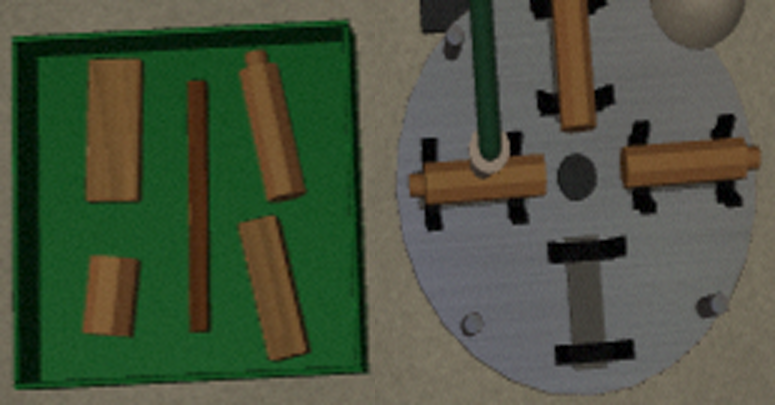

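The crop shows the octagonal handle with its tenon at top (190,162) in the image, and the square bar below it. The cradle, posts and nozzle are as I read them before. Next I refine the cradle position and work out the moves.

```bash
cat >> h.py <<'E'
from scipy.spatial.transform import Rotation as R
def plan(tgt,jaw,st):
    """shift in tool axes (units 25mm) to tgt, turn about tool x so that jaw axis lies at world angle jaw (deg)"""
    M=R.from_quat(st["orientation"]).as_matrix()
    d=M.T@(np.array(tgt)-st["ee_pos"])/.025
    j=np.degrees(np.arctan2(M[1,2],M[0,2]))
    e=(jaw-j+90)%180-90   # world ccw turn; tool x points down -> negative
    print("shift",d.round(3),"turn",round(float(-np.radians(e)),4),"jaw now",j.round(2),"toolx",M[:,0].round(3))
E
python3 - <<'E'
from h import *
from plant import r
for n in("top","side"):
    s=dict(np.load(f"pics/{n}0.npz")); f=s["frame"]; w=cloud(s)
    m=((f.max(2)<40)&(abs(w[...,2]-.075)<.02)&(w[...,0]<.56)&(w[...,0]>.40)&(abs(w[...,1]+.21)<.06)).astype(np.uint8)
    k,l,st,c=cv2.connectedComponentsWithStats(m)
    for i in range(1,k):
        if st[i,4]>15: q=w[l==i]; print(n,c[i].round(1),st[i],"mean",q.mean(0).round(4),"min",q.min(0).round(3),"max",q.max(0).round(3))
    q=w[(abs(w[...,2]-.104)<.004)&(w[...,0]<.52)&(w[...,0]>.42)]
    for sg in((-.15,-.07),(-.35,-.27)):
        p=q[(q[:,1]>sg[0])&(q[:,1]<sg[1])]; print("post",len(p),p.mean(0).round(4))
    for z,nm in((.14,'noz'),):
        p=w[(w[...,2]>.12)&(w[...,2]<.26)&(w[...,1]<-.02)&(w[...,1]>-.17)&(w[...,0]>.4)&(w[...,0]<.8)]
        print("nozzle structure",len(p),p.min(0).round(3),p.max(0).round(3))
st=r.get_state()
plan((.634,.151,.10),102,st); plan((.634,.151,.008),102,st)
E
```

```text
top [372.1 187.7] [368 185   9   6  39] mean [ 0.5525 -0.2634  0.076 ] min [ 0.546 -0.27   0.057] max [ 0.56  -0.259  0.086]
top [323.  190.5] [321 187   5   8  29] mean [ 0.5491 -0.1537  0.0759] min [ 0.54  -0.158  0.064] max [ 0.559 -0.15   0.086]
top [348.9 203.1] [334 199  31   9 203] mean [ 0.5199 -0.211   0.071 ] min [ 0.512 -0.243  0.056] max [ 0.528 -0.176  0.088]
top [352.4 237. ] [337 233  32   9 196] mean [ 0.4445 -0.2148  0.0714] min [ 0.436 -0.247  0.059] max [ 0.452 -0.179  0.089]
post 40 [ 0.4671 -0.106   0.1049]
post 41 [ 0.4752 -0.3183  0.1038]
nozzle structure 1008 [ 0.558 -0.128  0.121] [ 0.751 -0.097  0.239]
post 22 [ 0.467  -0.1031  0.1032]
post 13 [ 0.4782 -0.3134  0.1026]
nozzle structure 775 [ 0.558 -0.125  0.12 ] [ 0.751 -0.092  0.236]
shift [  5.257  26.017 -19.371] turn 0.0864 jaw now -73.05 toolx [-0.     0.001 -1.   ]
shift [  8.937  26.017 -19.367] turn 0.0864 jaw now -73.05 toolx [-0.     0.001 -1.   ]
```

Request:
apply_moves --pt "55 1 26.0 -19.37 0.086" --pt "55 1 26.0 -19.37 0.086" --pt "55 1 26.0 -19.37 0.086" --pt "55 1 26.0 -19.37 0.086" --pt "55 1 26.0 -19.37 0.086" --pt "55 1 26.0 -19.37 0.086" --pt "55 1 26.0 -19.37 0.086" --pt "55 1 26.0 -19.37 0.086" --pt "55 1 26.0 -19.37 0.086" --pt "55 1 26.0 -19.37 0.086" --pt "55 1 26.0 -19.37 0.086" --pt "55 1 26.0 -19.37 0.086" --pt "55 1 26.0 -19.37 0.086" --pt "55 1 26.0 -19.37 0.086" --pt "55 1 26.0 -19.37 0.086" --pt "55 1 26.0 -19.37 0.086" --pt "55 1 26.0 -19.37 0.086" --pt "55 1 26.0 -19.37 0.086" --pt "55 1 26.0 -19.37 0.086" --pt "55 1 26.0 -19.37 0.086" --force 50

```text
time: 1.77
ee_pos: [0.6351, 0.1545, 0.2051]
orientation: [0.444, 0.551, -0.444, 0.55]
contact_force: [1.0, -0.2, 0.0]
opening: 0.0552
```

Run:
```python
from h import *
from plant import r
st=r.get_state(); print(st["time"],st["ee_pos"],st["opening"],st["joint_positions"].round(2)); plan((.634,.151,.10),102,st)
```

```text
1.7667 [0.6351345  0.15451802 0.20510187] 0.055201347049012785 [0.11 0.5  0.25 1.33 0.   3.04]
shift [ 4.204 -0.071  0.135] turn 0.0025 jaw now -77.85 toolx [-0.001  0.001 -1.   ]
```

Request:
apply_moves --pt "55 3 -0.07 0.13 0" --pt "55 3 -0.07 0.13 0" --pt "55 4.5 -0.07 0.13 0" --pt "55 6 -0.07 0.13 0" --pt "55 7 -0.07 0.13 0" --pt "55 7.5 -0.07 0.13 0" --pt "55 7.75 -0.07 0.13 0" --pt "55 7.85 -0.07 0.13 0" --pt "55 7.85 -0.07 0.13 0"

```text
time: 2.52
ee_pos: [0.6341, 0.1513, 0.009]
orientation: [0.445, 0.551, -0.444, 0.55]
contact_force: [-0.3, -0.7, 0.0]
opening: 0.0548
```

Run:
```python
from h import *
from plant import r
st=r.get_state(); plan((.634,.151,.008),102,st)
s=r.snapshot("side"); parts(s,(.3,.8,.05,.4)); s2=r.snapshot("top")
c=np.hstack([cv2.resize(s["frame"][200:350,100:280],None,fx=2.2,fy=2.2),cv2.resize(s2["frame"][110:260,100:280],None,fx=2.2,fy=2.2)])
cv2.imwrite("pics/c2.png",c[:,:,::-1])
```

```text
shift [ 0.041 -0.005  0.01 ] turn 0.0025 jaw now -77.85 toolx [-0.001  0.001 -1.   ]
px [219. 264.] c [0.5517 0.1607] top 0.0363 LxW [0.0588 0.1926] ang 3.6
px [194. 276.] c [0.573  0.2141] top 0.0206 LxW [0.0176 0.2031] ang 0.7
px [155. 280.] c [0.6351 0.2809] top 0.0205 LxW [0.0442 0.1219] ang 179.5
px [195. 304.] c [0.4957 0.2836] top 0.0414 LxW [0.0393 0.0789] ang 175.0
```

View pics/c2.png

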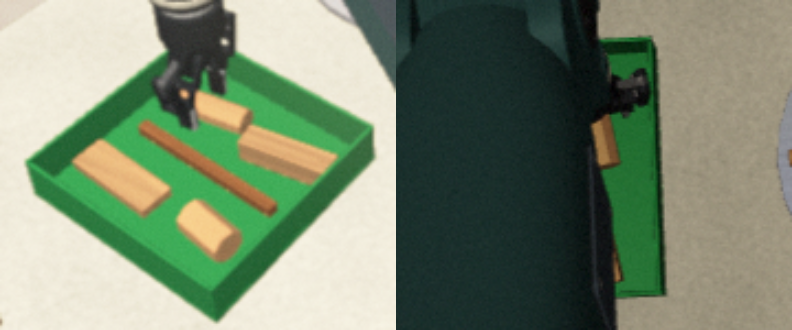

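The fingers straddle the handle at left crop (205,100) with no contact. I'll close them and lift.

Request:
apply_moves --pt "20 0 0 0 0" --pt "20 0 0 0 0" --pt "20 0 0 0 0" --pt "20 0 0 0 0" --pt "20 0 0 0 0" --pt "20 0 0 0 0" --pt "20 -0.5 0 0 0" --pt "20 -1.5 0 0 0" --pt "20 -3 0 0 0" --pt "20 -5 0 0 0" --pt "20 -7 0 0 0" --pt "20 -7 0 0 0" --force 50

```text
time: 3.62
ee_pos: [0.6358, 0.1512, 0.1912]
orientation: [0.447, 0.549, -0.442, 0.552]
contact_force: [1.1, 0.2, -0.9]
opening: 0.0286
```

Run:
```python
from h import *
from plant import r
st=r.get_state(); print(st["ee_pos"],st["contact_force"])
print("wp1");plan((.44,.05,.19),92.3,st);print("wp2");plan((.44,-.2105,.19),92.3,st);print("wp3");plan((.482,-.2105,.15),92.3,st)
```

```text
[0.63575324 0.15120536 0.19117833] [ 1.12048629  0.24725032 -0.89233943]
wp1
shift [-0.02  -8.507  2.31 ] turn 0.1719 jaw now -77.85 toolx [ 0.007  0.002 -1.   ]
wp2
shift [ -0.045 -10.7    12.496] turn 0.1719 jaw now -77.85 toolx [ 0.007  0.002 -1.   ]
wp3
shift [ 1.567 -9.07  12.851] turn 0.1719 jaw now -77.85 toolx [ 0.007  0.002 -1.   ]
```

Request:
apply_moves --pt "20 0 -2 0.5 0.05" --pt "20 0 -4 1 0.1" --pt "20 0 -6 1.6 0.15" --pt "20 0 -7.5 2.1 0.172" --pt "20 0 -8.5 3 0.172" --pt "20 0 -9 4.5 0.172" --pt "20 0 -9.3 6 0.172" --pt "20 0 -9.7 7.5 0.172" --pt "20 0 -10 9 0.172" --pt "20 0 -10.3 10.5 0.172" --pt "20 0 -10.6 11.7 0.172" --pt "20 0 -10.7 12.3 0.172" --pt "20 0 -10.7 12.5 0.172" --pt "20 0 -10.7 12.5 0.172" --pt "20 0 -10.7 12.5 0.172"

```text
time: 4.87
ee_pos: [0.44, -0.2099, 0.189]
orientation: [0.492, 0.509, -0.487, 0.511]
contact_force: [-0.1, 0.6, -0.7]
opening: 0.0289
```

Run:
```python
from h import *
from plant import r
st=r.get_state(); print(st["ee_pos"],st["contact_force"],st["opening"])
for n in("side","top"):
    s=r.snapshot(n); 
    print(n);parts(s,(.3,.6,-.3,-.1),.15)
    parts(s,(.3,.75,.0,.4))
    cv2.imwrite(f"pics/{n}3.png",s["frame"][:,:,::-1])
print("wp3");plan((.482,-.2105,.10),92.3,st)
```

```text
[ 0.4399668  -0.20986355  0.18904627] [-0.1217546   0.55557915 -0.726533  ] 0.028882635082920338
side
px [194. 276.] c [0.5731 0.214 ] top 0.0205 LxW [0.0177 0.2032] ang 0.6
px [228. 270.] c [0.5051 0.1591] top 0.0365 LxW [0.0476 0.1078] ang 12.9
px [155. 280.] c [0.6347 0.281 ] top 0.0208 LxW [0.0442 0.1221] ang 179.4
px [195. 304.] c [0.4948 0.2835] top 0.0417 LxW [0.0386 0.0801] ang 175.0
top
px [359. 216.] c [ 0.4801 -0.2014] top 0.2139 LxW [0.0271 0.042 ] ang 135.2
px [137. 163.] c [0.6348 0.2781] top 0.0222 LxW [0.0407 0.1129] ang 0.4
px [165. 189.] c [0.5736 0.2111] top 0.0219 LxW [0.0119 0.1965] ang 0.1
px [191. 216.] c [0.5047 0.1495] top 0.0381 LxW [0.0292 0.1091] ang 12.7
px [136. 218.] c [0.5011 0.2736] top 0.0434 LxW [0.0357 0.0592] ang 174.7
wp3
shift [3.574 1.652 0.101] turn 0.0 jaw now -87.7 toolx [ 0.007  0.003 -1.   ]
```

View pics/side3.png

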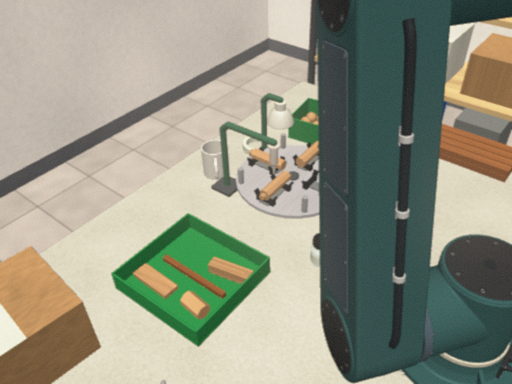

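The handle is out of the bin and held, and the other parts are undisturbed (side view bin at 190,275). I'll check how it sits along the grip from the visible tip.

Run:
```python
from h import *
from plant import r
s=r.snapshot("top"); st=r.get_state(); w=cloud(s); m=wood(s)>0
q=m&(w[...,2]>.15)&(w[...,0]<.6)
vs,us=np.where(q); print(len(vs),us.min(),us.max(),vs.min(),vs.max())
p=w[q]; print(np.percentile(p,[0,5,50,95,100],axis=0).round(4))
v0=vs.min(); u0=us[vs==v0].mean(); print([ray(s,u0,v0-.5,z).round(4) for z in(.2005,.2095)], st["ee_pos"])
a=s["frame"][180:260,310:410]; cv2.imwrite("pics/c4.png",cv2.resize(a,None,fx=6,fy=6)[:,:,::-1])
```

```text
267 17 463 169 257
[[ 0.4031 -0.2229  0.1586]
 [ 0.4095 -0.2147  0.165 ]
 [ 0.4799 -0.2005  0.2072]
 [ 0.5663 -0.1086  0.2154]
 [ 0.5999  0.4865  0.6369]]
[array([0.5934, 0.4561, 0.2005]), array([0.5916, 0.4513, 0.2095])] [ 0.44006121 -0.20937553  0.18908742]
```

View pics/c4.png

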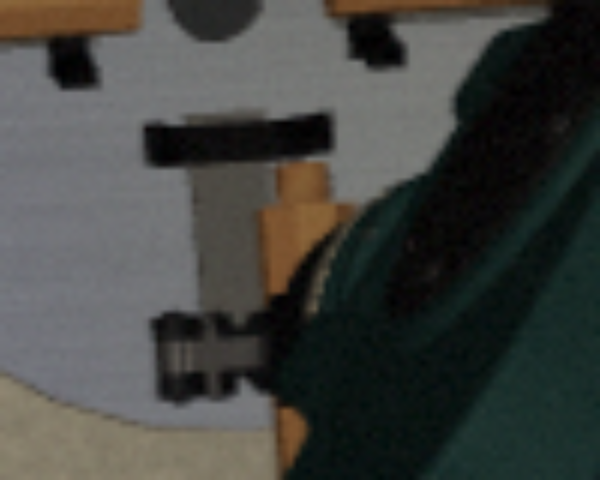

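Run:
```python
from h import *
from plant import r
s=dict(np.load("pics/top0.npz"))
print(ray(s,360.2,206.7,.2095),ray(s,360.2,213.7,.2155), ray(s,353.2,216,.203))
# same features before the grasp
h=wood(s); vs,us=np.where((h[130:195,175:205]>0)); P=np.c_[us+175,vs+130]
W=np.array([ray(s,u,v,.027)[:2] for u,v in P]); a=np.radians(12); t=(W-[.634,.151])@[np.cos(a),np.sin(a)]; print("ends",np.percentile(t,[0,1,99,100]).round(4))
```

```text
[ 0.49915381 -0.20696887  0.2095    ] [ 0.48521712 -0.20501982  0.2155    ] [ 0.48200387 -0.19383146  0.203     ]
ends [-0.0776 -0.0748  0.058   0.0603]
```

Request:
apply_moves --pt "20 0.3 0.6 0.05 0" --pt "20 0.8 1.2 0.07 0" --pt "20 1.5 1.6 0.08 0" --pt "20 2.5 1.68 0.08 0" --pt "20 3.5 1.69 0.08 0" --pt "20 4 1.69 0.08 0" --pt "20 4.3 1.69 0.08 0" --pt "20 4.45 1.69 0.08 0" --pt "20 4.55 1.69 0.08 0" --pt "20 4.6 1.69 0.08 0" --pt "20 4.6 1.69 0.08 0"

```text
time: 5.93
ee_pos: [0.4836, -0.2094, 0.075]
orientation: [0.492, 0.509, -0.487, 0.512]
contact_force: [-0.0, 0.0, -0.6]
opening: 0.029
```

Run:
```python
from h import *
from plant import r
st=r.get_state(); print(st["ee_pos"],st["contact_force"],st["opening"])
plan((.483,-.2105,.0695),92.3,st)
```

```text
[ 0.48356048 -0.20941712  0.0749832 ] [-0.03170918  0.03710678 -0.62766795] 0.028951153078585496
shift [ 0.219 -0.026  0.043] turn 0.0016 jaw now -87.61 toolx [ 0.008  0.002 -1.   ]
```

Request:
apply_moves --pt "20 0.08 -0.02 0.04 0" --pt "20 0.14 -0.02 0.04 0" --pt "20 0.2 -0.02 0.04 0" --pt "20 0.2 -0.02 0.04 0"

```text
time: 6.27
ee_pos: [0.4836, -0.2112, 0.072]
orientation: [0.492, 0.508, -0.487, 0.513]
contact_force: [-8.8, 1.9, 31.0]
opening: 0.0286
```

Request:
apply_moves --pt "20 -0.04 0 0 0" --pt "20 -0.04 0 0 0"

```text
time: 6.43
ee_pos: [0.4839, -0.2115, 0.0738]
orientation: [0.492, 0.507, -0.487, 0.514]
contact_force: [1.3, 0.4, -0.2]
opening: 0.0288
```

Run:
```python
from h import *
from plant import r
st=r.get_state(); print(st["ee_pos"],st["contact_force"],st["moment"],st["opening"])
s=r.snapshot("top"); a=s["frame"][160:260,290:420]; cv2.imwrite("pics/c5.png",cv2.resize(a,None,fx=6,fy=6)[:,:,::-1])
w=cloud(s); m=(wood(s)>0)&(w[...,2]>.07)&(w[...,2]<.12)&(w[...,0]<.56)&(w[...,1]<-.15)&(w[...,1]>-.27)
print(m.sum(),np.percentile(w[m],[5,50,95],axis=0).round(4))
```

```text
[ 0.48394711 -0.21153959  0.07380718] [ 1.28896328  0.39552197 -0.16796882] [ 0.01967476 -0.02973811  0.05089744] 0.028818034740096716
103 [[ 0.5115 -0.215   0.0844]
 [ 0.5284 -0.2043  0.0918]
 [ 0.5422 -0.1967  0.0988]]
```

View pics/c5.png

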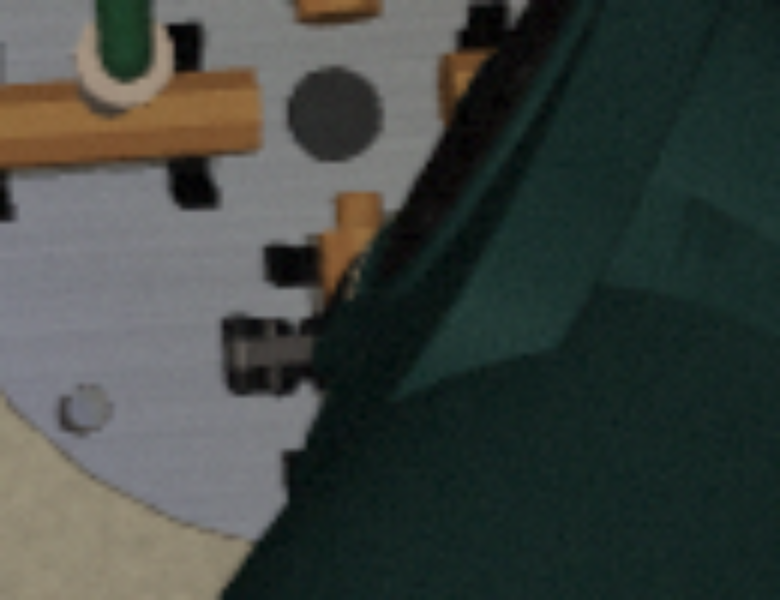

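The handle sits in the cradle, with its tenon tip at crop (358,195) over the inner support and its top level with the others. I'll release and rise.

Request:
apply_moves --pt "32 0.03 0 0 0" --pt "36 0.03 0 0 0" --pt "42 0.03 0 0 0" --pt "50 0.03 0 0 0" --pt "50 0.03 0 0 0" --pt "50 0.03 0 0 0" --pt "50 -0.3 0 0 0" --pt "50 -1 0 0 0" --pt "50 -2.5 0 0 0" --pt "50 -4 0 0 0" --pt "50 -4.5 -1 0 0" --pt "50 -4.5 -4 0 0" --pt "50 -4.5 -5 0 0" --pt "50 -4.5 -5 0 0"

```text
time: 7.65
ee_pos: [0.3541, -0.2156, 0.1851]
orientation: [0.492, 0.507, -0.487, 0.513]
contact_force: [1.8, -0.5, 0.9]
opening: 0.05
```

Run:
```python
from h import *
from plant import r
st=r.get_state(); print(st["ee_pos"],st["contact_force"],st["opening"],st["joint_positions"].round(2))
s=r.snapshot("top"); parts(s,(.4,.8,-.4,-.05),.06)
s2=r.snapshot("side"); a=np.hstack([cv2.resize(s["frame"][90:260,265:430],(396,408)),cv2.resize(s2["frame"][90:220,215:345],(400,408))]); cv2.imwrite("pics/c6.png",a[:,:,::-1])
C=np.array([.577,-.207])
for a in(-45,-60): # finger approach, beside post_right
    pass
plan((.44,-.40,.18),45,st)
```

```text
[ 0.35408299 -0.21555089  0.18512961] [ 1.78470807 -0.5147155   0.89949133] 0.04999274834488651 [-0.75  0.09 -0.4   1.07  0.01  2.35]
px [344. 137.] c [ 0.6691 -0.2028] top 0.0977 LxW [0.0319 0.1187] ang 2.5
px [390. 173.] c [ 0.5813 -0.3028] top 0.098 LxW [0.0307 0.1241] ang 92.1
px [307. 180.] c [ 0.5723 -0.1152] top 0.0981 LxW [0.0309 0.1198] ang 92.5
px [351. 220.] c [ 0.4833 -0.2103] top 0.098 LxW [0.0318 0.1187] ang 2.1
shift [0.248 3.127 7.513] turn 0.8267 jaw now -87.63 toolx [ 0.011 -0.001 -1.   ]
```

View pics/c6.png

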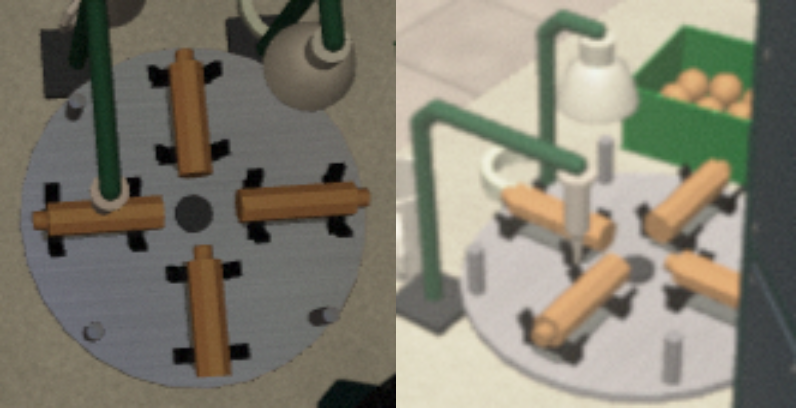

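The released handle lies square in the front cradle: centre (0.4833,-0.2103), 2.1°, top view crop (208,320). The other three are unmoved. Next I close the fingers and go behind the right post, with the jaw tangential to keep joint 6 in range.

Run:
```python
from h import *
from plant import r
st=r.get_state()
C=np.array([.577,-.207])
def P(a,rr=.15,z=.075): t=np.radians(a); return (*(C+rr*np.array([np.cos(t),np.sin(t)])),z)
print(P(243)); plan(P(243,z=.185),153,st); plan(P(243),153,st)
```

```text
(np.float64(0.5089014250390679), np.float64(-0.34065097862825516), 0.075)
shift [0.092 5.939 5.218] turn -1.0599 jaw now -87.73 toolx [ 0.011 -0.001 -1.   ]
shift [4.492 5.889 5.21 ] turn -1.0599 jaw now -87.73 toolx [ 0.011 -0.001 -1.   ]
```

Request:
apply_moves --pt "0 0 1 1 -0.12" --pt "0 0 2 2 -0.24" --pt "0 0 3 3 -0.36" --pt "0 0 4 4 -0.48" --pt "0 0 5 4.8 -0.6" --pt "0 0 5.8 5.2 -0.72" --pt "0 0 5.9 5.21 -0.84" --pt "0 0 5.9 5.21 -0.95" --pt "0 0 5.9 5.21 -1.06" --pt "0 0 5.9 5.21 -1.06" --pt "0 1.5 5.9 5.21 -1.06" --pt "0 3 5.9 5.21 -1.06" --pt "0 4 5.9 5.21 -1.06" --pt "0 4.4 5.9 5.21 -1.06" --pt "0 4.4 5.9 5.21 -1.06" --pt "0 4.4 5.9 5.21 -1.06" --force 40

```text
time: 9.08
ee_pos: [0.5097, -0.3409, 0.0783]
orientation: [0.166, 0.683, -0.165, 0.692]
contact_force: [-0.0, -0.2, 1.1]
opening: 0.0
```

Run:
```python
from h import *
from plant import r
st=r.get_state();print(st["ee_pos"],st["contact_force"],st["opening"],st["joint_positions"].round(2))
M=R.from_quat(st["orientation"]).as_matrix()
C=np.array([.577,-.207]); j0=np.degrees(np.arctan2(M[1,2],M[0,2]))
for a in list(range(240,176,-3)):
    t=np.radians(a); p=np.array([*(C+.15*np.array([np.cos(t),np.sin(t)])),.075])
    d=M.T@(p-st["ee_pos"])/.025; e=((a-90)-j0+90)%180-90
    print(a,d.round(2),round(-np.radians(e),3))
```

```text
[ 0.50972358 -0.34093784  0.07833226] [-0.03737364 -0.17035456  1.09272402] 4.98837469624807e-05 [-0.73  0.49 -0.13  0.95  0.01  1.32]
240 [ 0.13  0.   -0.35] 0.051
237 [ 0.13  0.03 -0.66] 0.103
234 [ 0.12  0.07 -0.97] 0.156
231 [ 0.12  0.12 -1.28] 0.208
228 [ 0.12  0.2  -1.59] 0.26
225 [ 0.11  0.29 -1.89] 0.313
222 [ 0.11  0.39 -2.19] 0.365
219 [ 0.11  0.51 -2.48] 0.417
216 [ 0.1   0.64 -2.76] 0.47
213 [ 0.1   0.79 -3.04] 0.522
210 [ 0.1   0.96 -3.31] 0.575
207 [ 0.1   1.14 -3.56] 0.627
204 [ 0.09  1.33 -3.81] 0.679
201 [ 0.09  1.53 -4.05] 0.732
198 [ 0.09  1.75 -4.28] 0.784
195 [ 0.09  1.97 -4.5 ] 0.836
192 [ 0.09  2.21 -4.7 ] 0.889
189 [ 0.09  2.46 -4.89] 0.941
186 [ 0.09  2.72 -5.07] 0.993
183 [ 0.08  2.99 -5.24] 1.046
180 [ 0.08  3.26 -5.39] 1.098
177 [ 0.08  3.55 -5.52] 1.15
```

Request:
apply_moves --pt "0 0.1 0 -0.35 0.05" --pt "0 0.1 0.03 -0.66 0.1" --pt "0 0.1 0.05 -0.82 0.13" --pt "0 0.1 0.07 -0.97 0.156" --pt "0 0.1 0.1 -1.12 0.18" --pt "0 0.1 0.12 -1.28 0.208" --pt "0 0.1 0.16 -1.44 0.235" --pt "0 0.1 0.2 -1.59 0.26" --pt "0 0.1 0.24 -1.74 0.29" --pt "0 0.1 0.29 -1.89 0.313" --pt "0 0.1 0.34 -2.04 0.34" --pt "0 0.1 0.39 -2.19 0.365" --pt "0 0.1 0.45 -2.34 0.39" --pt "0 0.1 0.51 -2.48 0.417" --pt "0 0.1 0.58 -2.62 0.44" --pt "0 0.1 0.64 -2.76 0.47" --pt "0 0.1 0.72 -2.9 0.5" --pt "0 0.1 0.79 -3.04 0.522" --pt "0 0.1 0.88 -3.18 0.55" --pt "0 0.1 0.96 -3.31 0.575"

```text
time: 10.75
ee_pos: [0.4472, -0.282, 0.0755]
orientation: [0.356, 0.607, -0.353, 0.616]
contact_force: [3.7, -3.6, 4.4]
opening: -0.0
```

```bash
cat >> h.py <<'E'
def arc(st,angs,z=.075,rr=.15):
    M=R.from_quat(st["orientation"]).as_matrix(); C=np.array([.577,-.207]); j0=np.degrees(np.arctan2(M[1,2],M[0,2]))
    print("angle now",np.degrees(np.arctan2(*(st["ee_pos"][:2]-C)[::-1]))%360,"r",np.linalg.norm(st["ee_pos"][:2]-C))
    for a in angs:
        t=np.radians(a); p=np.array([*(C+rr*np.array([np.cos(t),np.sin(t)])),z])
        d=M.T@(p-st["ee_pos"])/.025; e=((a-90)-j0+90)%180-90
        print(a,d.round(2),round(-np.radians(e),3))
E
python3 - <<'E'
from h import *
from plant import r
st=r.get_state();print(st["ee_pos"],st["contact_force"],st["joint_positions"].round(2))
s=r.snapshot("top"); parts(s,(.4,.8,-.4,-.05),.06); cv2.imwrite("pics/top7.png",s["frame"][:,:,::-1])
arc(st,range(207,176,-3))
E
```

```text
[ 0.44724514 -0.28201109  0.07549174] [ 3.69065548 -3.60991112  4.38954657] [-0.72  0.36 -0.35  0.85  0.01  1.9 ]
px [362. 140.] c [ 0.6597 -0.2428] top 0.0978 LxW [0.0315 0.1232] ang 156.5
px [295. 157.] c [ 0.6255 -0.0919] top 0.098 LxW [0.0318 0.0543] ang 66.3
px [325. 167.] c [ 0.5986 -0.1537] top 0.0984 LxW [0.0317 0.0495] ang 66.2
px [387. 192.] c [ 0.5388 -0.2942] top 0.0979 LxW [0.0322 0.1186] ang 66.7
px [332. 218.] c [ 0.4904 -0.17  ] top 0.0979 LxW [0.0312 0.1203] ang 156.0
angle now 210.03214269602924 r 0.14987657521062941
207 [ 0.02  0.   -0.32] 0.05
204 [ 0.01  0.03 -0.63] 0.102
201 [ 0.01  0.07 -0.94] 0.155
198 [ 0.01  0.12 -1.25] 0.207
195 [ 0.01  0.2  -1.56] 0.259
192 [ 0.01  0.28 -1.86] 0.312
189 [ 0.    0.39 -2.15] 0.364
186 [ 0.    0.51 -2.45] 0.416
183 [ 0.    0.64 -2.73] 0.469
180 [ 0.    0.79 -3.01] 0.521
177 [ 0.    0.95 -3.27] 0.573
```

The disc has turned 26° and all four handles are seated. I'll continue to about 50°.

Request:
apply_moves --pt "0 0 0 -0.16 0.025" --pt "0 0 0 -0.32 0.05" --pt "0 0 0.01 -0.48 0.075" --pt "0 0 0.03 -0.63 0.1" --pt "0 0 0.05 -0.78 0.13" --pt "0 0 0.07 -0.94 0.155" --pt "0 0 0.1 -1.1 0.18" --pt "0 0 0.12 -1.25 0.207" --pt "0 0 0.16 -1.4 0.235" --pt "0 0 0.2 -1.56 0.26" --pt "0 0 0.24 -1.7 0.285" --pt "0 0 0.28 -1.86 0.312" --pt "0 0 0.33 -2.0 0.34" --pt "0 0 0.39 -2.15 0.364" --pt "0 0 0.45 -2.3 0.39" --pt "0 0 0.48 -2.38 0.4" --pt "0 0 0.48 -2.38 0.4" --pt "0 0 0.48 -2.38 0.4"

```text
time: 12.3
ee_pos: [0.4274, -0.2234, 0.0749]
orientation: [0.471, 0.526, -0.467, 0.533]
contact_force: [0.2, -1.0, 0.1]
opening: -0.0002
```

Run:
```python
from h import *
from plant import r
st=r.get_state();print(st["ee_pos"],st["contact_force"],st["joint_positions"].round(2))
s=r.snapshot("top"); parts(s,(.4,.8,-.4,-.05),.06); cv2.imwrite("pics/top8.png",s["frame"][:,:,::-1])
arc(st,range(189,160,-3))
```

```text
[ 0.42740093 -0.22343033  0.07494209] [ 0.23665843 -1.04373462  0.05656514] [-0.65  0.29 -0.47  0.8   0.01  2.37]
px [325. 151.] c [ 0.6398 -0.1539] top 0.0983 LxW [0.0324 0.099 ] ang 38.9
px [376. 152.] c [ 0.6327 -0.2772] top 0.0977 LxW [0.0298 0.1227] ang 129.0
px [315. 205.] c [ 0.5171 -0.134 ] top 0.0979 LxW [0.0299 0.1193] ang 128.7
px [368. 201.] c [ 0.5202 -0.252 ] top 0.0979 LxW [0.032  0.0691] ang 38.6
angle now 186.26762347261385 r 0.15049863009432515
189 [-0.    0.02  0.29] -0.036
186 [-0.    0.02 -0.03] 0.016
183 [-0.    0.03 -0.34] 0.068
180 [-0.    0.06 -0.65] 0.121
177 [-0.    0.11 -0.97] 0.173
174 [-0.    0.17 -1.27] 0.225
171 [-0.    0.25 -1.58] 0.278
168 [-0.    0.34 -1.88] 0.33
165 [-0.    0.45 -2.17] 0.382
162 [-0.    0.58 -2.46] 0.435
```

The disc is past halfway (about 53°) and contact is nearly gone. I'll hold, then back off radially outward.

Request:
apply_moves --pt "0 0 0 0 0" --pt "0 0 0 0 0" --pt "0 0 0 0 0" --pt "0 0 0 0 0" --pt "0 0 0 0 0" --pt "0 0 0 0 0" --pt "0 0 0 0 0" --pt "0 0 0 0 0" --pt "0 0 0 0 0" --pt "0 0 0 0 0" --pt "0 0 0 0 0" --pt "0 0 0 0 0"

```text
time: 13.35
ee_pos: [0.4274, -0.2236, 0.0749]
orientation: [0.471, 0.526, -0.467, 0.533]
contact_force: [-0.3, 2.9, -1.3]
opening: -0.0
```

Run:
```python
from h import *
from plant import r
st=r.get_state();print(st["ee_pos"],st["contact_force"])
s=r.snapshot("top"); parts(s,(.4,.8,-.4,-.05),.06)
plan((.34,-.235,.12),np.degrees(0),st)
```

```text
[ 0.42740823 -0.22356832  0.07489798] [-0.3427895   2.85988937 -1.28709641]
px [330. 141.] c [ 0.661  -0.1695] top 0.0979 LxW [0.0321 0.1199] ang 23.6
px [383. 161.] c [ 0.611  -0.2909] top 0.0978 LxW [0.0304 0.1245] ang 113.0
px [308. 195.] c [ 0.5391 -0.1209] top 0.0979 LxW [0.0303 0.1195] ang 112.5
px [362. 208.] c [ 0.5072 -0.2354] top 0.0981 LxW [0.0324 0.0731] ang 23.6
shift [-1.845 -3.505  0.04 ] turn -1.4504 jaw now -83.1 toolx [ 0.012 -0.002 -1.   ]
```

Request:
apply_moves --pt "0 0 -1 0 0" --pt "0 0 -2 0 0" --pt "0 0 -3 0 0" --pt "0 -1 -3.5 0 0" --pt "0 -2 -3.5 0 0" --pt "0 -2 -3.5 0 0" --pt "0 -2 -3.5 0 0" --pt "0 -2 -3.5 0 0" --pt "0 -2 -3.5 0 0" --pt "0 -2 -3.5 0 0" --pt "0 -2 -3.5 0 0" --pt "0 -2 -3.5 0 0" --pt "0 -2 -3.5 0 0" --pt "0 -2 -3.5 0 0"

```text
time: 14.57
ee_pos: [0.34, -0.2339, 0.1238]
orientation: [0.471, 0.526, -0.467, 0.533]
contact_force: [-0.1, 1.1, -0.3]
opening: -0.0001
```

Run:
```python
from h import *
from plant import r
st=r.get_state();print(st["ee_pos"],st["contact_force"])
s=r.snapshot("top"); parts(s,(.4,.8,-.4,-.05),.06)
```

```text
[ 0.33999364 -0.23393955  0.12375831] [-0.09626617  1.14449832 -0.25003589]
px [343. 137.] c [ 0.6692 -0.2007] top 0.0976 LxW [0.0321 0.1187] ang 2.7
px [388. 174.] c [ 0.5809 -0.298 ] top 0.0979 LxW [0.0305 0.1219] ang 93.3
px [304. 181.] c [ 0.5694 -0.1136] top 0.0983 LxW [0.0312 0.1189] ang 93.3
px [352. 220.] c [ 0.4797 -0.2129] top 0.0977 LxW [0.0313 0.1198] ang 3.3
```

Nearly settled at about 89°. I'll wait a second and check with a final picture.

Request:
apply_moves --pt "0 -1 0 0 0" --pt "0 -2 0 0 0" --pt "0 -2 0 0 0" --pt "0 -2 0 0 0" --pt "0 -2 0 0 0" --pt "0 -2 0 0 0" --pt "0 -2 0 0 0" --pt "0 -2 0 0 0" --pt "0 -2 0 0 0" --pt "0 -2 0 0 0" --pt "0 -2 0 0 0" --pt "0 -2 0 0 0" --pt "0 -2 0 0 0" --pt "0 -2 0 0 0" --pt "0 -2 0 0 0" --pt "0 -2 0 0 0" --pt "0 -2 0 0 0" --pt "0 -2 0 0 0"

```text
time: 16.12
ee_pos: [0.3394, -0.2339, 0.1738]
orientation: [0.471, 0.526, -0.467, 0.533]
contact_force: [0.1, 0.3, -0.1]
opening: -0.0001
```

Run:
```python
from h import *
from plant import r
st=r.get_state();print(st["ee_pos"],st["contact_force"])
s=r.snapshot("top"); parts(s,(.4,.8,-.4,-.05),.06)
s2=r.snapshot("side"); a=np.hstack([cv2.resize(s["frame"][90:260,265:430],(396,408)),cv2.resize(s2["frame"][90:220,215:345],(400,408))]); cv2.imwrite("pics/c9.png",a[:,:,::-1])
```

```text
[ 0.33938429 -0.23389046  0.17380961] [ 0.08223073  0.26605812 -0.07538661]
px [343. 137.] c [ 0.6684 -0.2007] top 0.0978 LxW [0.0315 0.1202] ang 3.0
px [388. 174.] c [ 0.5811 -0.2981] top 0.0979 LxW [0.0302 0.1217] ang 93.4
px [303. 181.] c [ 0.5694 -0.1135] top 0.0982 LxW [0.031  0.1189] ang 92.8
px [352. 219.] c [ 0.4797 -0.2128] top 0.098 LxW [0.0314 0.1197] ang 3.3
```

View pics/c9.png

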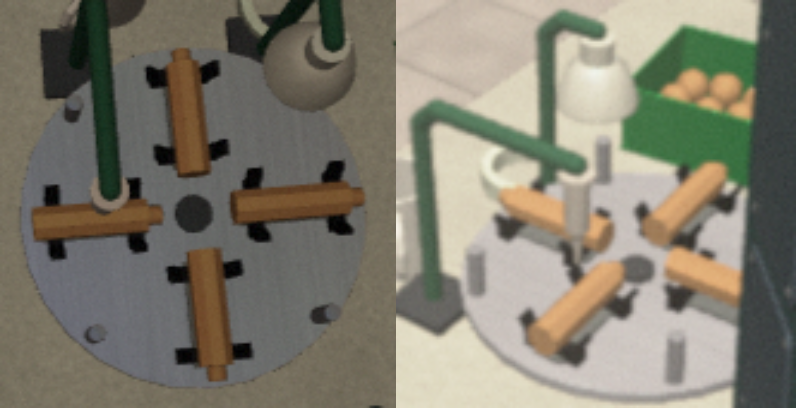

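The picture shows our handle, tenon inward, under the slim nozzle at crop (100,218). The other three are in their cradles, the disc is at rest and the robot is clear.

```bash
python3 -c "
from plant import r
print(r.hand_in())"
```

```text
the job is handed in; nothing more can be done
None
```

I took the octagonal handle from the bin, laid it in the front cradle and released it. Then, with closed fingers on the front-right post, I pushed the table clockwise past halfway, and it moved on into the next click by itself. I handed the job in at about 16 s.

- **Result:** the last top and side pictures show the handle under the slim nozzle, on the side away from the lamp. All four handles are seated with their tops at about 98 mm. The disc was at rest and the robot was clear, with no contact force.
- **Disc angle:** the handles' angles put the disc about 1° short of a full quarter turn. That is close to the measuring noise, or friction in the click. I left it rather than push again.
- **Placing force:** when the handle touched the cradle floor, the wrist force was briefly about 31 N. I backed off about 2 mm before releasing.

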